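Shut and bolt the clean-out hatch of the dust box

TASK

Slide the hatch on top of the black dust box shut, all the way to its end stop, then push the steel bolt across into the keeper on the hatch until you feel it seat on the stop inside. Then keep leaning on it lightly for a moment to be sure it is home, but do not ram it, and leave it there. Leave the things lying on the box where they are.

Things in the scene. Friction and masses are not known exactly. Their poses are not given: they have to be found in the camera images.
- dustbox: Fixed black steel box, 340 (x) by 460 (y) by 100 mm high, hatch and bolt on its flat top. Origin at bench level below the crossing of the bolt's line and the hatch's edge; x: the way the hatch closes, y: from hatch to bolt, z up; yaw varies. It spans x -150 to 190, y -210 to 250 mm. The bolt slides along x = 0 to -y in a guide with two straps at y = 10 and 128 mm, their tops at z = 119.5 mm.
- hatch: Sliding hatch, a dark steel plate 165 (x) by 164 (y) mm, top at z = 102.5 mm, axes as the box; it starts 40 to 80 mm open towards the box's -x. Origin at the mouth of the keeper on it: when shut, against its end stop, this lies at x = 0, y = -12, z = 109 mm in the box's frame; when open by d at x = -d. It slides stiffly (about 4 N) and stays where it is left.
- hatch_grip (a point): Centre of the hatch's aluminium bridge handle: a bar 72 mm long (box y), 10 mm thick (box x), 12 mm high, on two posts at its ends; the bar spans z 128.5 to 140.5 mm, so its underside is 26 mm above the hatch. It moves with the hatch.
- keeper_mouth (a point): Mouth centre, on the bolt's axis, of the steel keeper on the hatch: a closed tunnel 29 mm wide, 70 mm long outside; mouth 21 mm wide, 15 mm high, slightly flared. It runs in along the box's -y. Inside, a hidden adjustable stop, somewhere 22 to 54 mm from the mouth, is not measured, can only be felt and takes 15 N at most. It meets the bolt's line only when the hatch is shut.
- bolt_tip (a point): Centre of the rounded tip of the bolt: a loose flat steel bar, 16 mm wide, 10 high, 200 long, about 0.2 kg, in its guide with 1.5 mm of play; x points along it to the keeper. It starts withdrawn, tip 14 to 30 mm short of the keeper's mouth, slides easily (about 1 to 2 N) and stays where it is left.
- bolt_knob (a point): Point on the bolt's upright knob, a steel post of 12 mm diameter standing 36 mm up from the bar's top (z = 114 to 150 mm) with a 15 mm round end, 90 mm behind the tip. This point is on the post's axis at z = 134 mm.
- polish_tin: Aluminium tin, 52 mm across, 34 mm high, lying loose on the box behind the hatch; leave alone. Origin at the centre of its underside.
- offcut: Loose wooden offcut, 70 by 35 by 18 mm, on the box in front of the bolt; leave alone. Origin at the centre of its underside.
- felt_wheel: Loose buffing wheel, 60 mm across, 16 mm thick, lying on the box behind the bolt; leave alone. Origin at the centre of its underside.
Not all that is in view belongs to the job. Leave any purple or red look-alike of the part that bears bolt_tip alone.

How it is judged:
On the way, in this order (a step that is already met when the one before it is completed fails the run):
1. the hatch is shut: within 2 mm of its end stop (x of hatch in the frame of dustbox above -0.002 m), for 0.2 s.
2. with the hatch shut, the bolt's tip is at least 20 mm inside the keeper and pressed on the stop in it with more than 3 N for 0.1 s (y of bolt_tip in the frame of hatch below -0.02 m and x of bolt_tip in the frame of hatch between -0.006 and 0.006 m and z of bolt_tip in the frame of hatch between -0.006 and 0.006 m and x of hatch in the frame of dustbox above -0.004 m and contact force between bolt and hatch above 3 N), for 0.1 s.
At the end, for the whole second after the job is handed in: The hatch is shut (within 4 mm of its end stop), the bolt's tip lies at least 20 mm inside the keeper after it has been felt home on the stop, and the bolt is at rest (y of bolt_tip in the frame of hatch below -0.02 m and x of bolt_tip in the frame of hatch between -0.006 and 0.006 m and z of bolt_tip in the frame of hatch between -0.006 and 0.006 m and x of hatch in the frame of dustbox above -0.004 m and linear speed of bolt below 0.01 m/s); the robot touches nothing.
It fails at once if the bolt is rammed into the keeper with more than 15 N (contact force between bolt and hatch above 15 N).
It fails at once if a thing lying on the box is moved by more than 15 mm (distance of any of polish_tin, offcut, felt_wheel from where it was at the start of the episode above 0.015 m).
It also fails if it takes over 56 s, if anything falls off the work surface, if the arm or the gripper's body presses on something with over 40 N, if the wrist force passes 120 N, or if a joint passes its speed limit or range.

ROBOT

A 6-joint arm with a two-finger parallel gripper is mounted at the origin on the work surface. World frame = base frame: x ahead of the robot, y to its left, z up, the work surface at z = 0. Lengths are in m, angles in rad, forces in N, time in s.
With the tool pointing down it reaches from about 0.225 to 0.725 m from the base axis. Payload 3.1 kg.
Tool frame: the origin (TCP) lies on the centre line of the jaws, within the pads' length; the fingertips stand 17 mm ahead of it and the grasp point (between the pads) lies 2 mm behind it; z points along the fingers, y is the line along which they close (so a half turn about z gives the same grasp; the last joint's range is limited). The gripper opens to 85 mm and grips with 20 to 120 N. Pads are 22 mm wide; open, the fingers measure 114 mm over their backs; the gripper's body (76 mm by 85 mm) begins 54 mm behind the grasp point. The pads swing forward as they close: fully open they stand 13 mm farther back than shut.
Start: joints at [-1.415, 0.048, 0.099, 1.622, 0, 1.443], TCP at [0.147, -0.504, 0.248] pointing down, gripper open.
Joint ranges: [-2.91, 2.91], [-0.99, 1.94], [-1.21, 1.42], [-2.12, 2.29], [-1.49, 1.47], [-3.14, 3.14]. Speed limits (rad/s): [2.79, 2.79, 3.14, 3.14, 3.14, 3.14].

INTERFACE

Orientations are given as a unit quaternion [x, y, z, w].
In Python, from station import * gives the robot as it stands.
- The arm moves only by the tool carry_out, never from a script. Its argument "moves" is a list of rows, each an object with "linear": the shift along the tool's x, y, z in m, a list of three; "twist": the turn about the tool's z in degrees. A call has 1 to 20 rows; each row shifts and turns the commanded pose from where the row before left it, along the tool's axes as they then stand; what a row does not reach is not made up. A row lasts 1/12 s, in which the tool goes at most 41.7 mm and 7.16 degrees, less where a joint would pass 70% of its speed; a pose out of reach is approached as far as the arm can. A call with a gripper value outside its range is refused whole. "grip" is the gripper command: -1 is shut, 1 is fully open, values between are in proportion, set as the call begins (left out, the last holds). The fingers move at their own pace and stop on an object; the grip force is fixed at half the most. Time passes only in rows, so rows that do not move let the fingers close. It gives the time, the measured TCP pose, the force, the opening and the grip force at its end, in the units of the state.
- sense(): the state, without advancing time (a new reading comes with each control period).
- read_camera(name): name is "scene" or "top" or "wrist"; returns the picture (384x512x3 uint8, blue, green, red); there is no depth.
- camera_params(name): a dict with "fx", "fy", "cx", "cy" (pixels), "R" (3x3) and "t" (3): a world point X has camera coordinates R X + t. Camera axes: x right, y down, z forward; pixel columns grow to the right and rows downward; lengths in m; the calibration is good to about 2 mm. The wrist camera is an equidistant fisheye: a pixel r from the principal point sees the ray r / f radians off the axis. A picture is of the moment at which its call begins: read the wrist's pose just before it. camera_params takes no time and is no camera call; for the wrist camera it gives the pose at the moment of the call.
- job_done(): hands the job in; it is judged then, once.
The state is a dict: "time": time; "q": joint angles; "qd": joint speeds; "joint_torque": joint torques, N m; "eef_pos": TCP position; "tcp_rot": TCP orientation; "force": force on the tool from outside, world axes, zero at the start; "torque": the same for the moment, N m; "width": opening from 0.0 (shut) to 1.0 (fully open); "grip_force": force on a finger pad.
Only numpy, scipy, OpenCV 4.12 (cv2) and the standard library are available. Lean on these libraries where they do the work, as an engineer would, in place of code of your own. Each camera call takes 0.05 s, during which the arm holds its last target. There are 200 camera calls.

## Working session

There is one attempt and no reset: what is moved stays moved. The work goes in short steps, Python scripts to look and compute and a tool call to move; the robot and the scene stay as the last step left them, time stands still between calls to the robot, and variables do not carry over. Pictures are saved under pics/ and viewed, at most 10 in all, crops included, and the job is handed in when it is done.

Besides the shell and the picture viewer there is one more tool, called after "Request:" as name(argument=value, ...) on one line, values as JSON. carry_out: Moves the arm, as the interface text tells. Its arguments: {"type":"object","properties":{"moves":{"type":"array"},"grip":{"type":"number"}},"required":["moves"]}

```bash
mkdir -p pics; ls; python3 - <<'E'
from station import *
import cv2
for n in ["scene","top"]:
    cv2.imwrite(f"pics/{n}0.png",read_camera(n)); print(n,camera_params(n))
print(sense())
E
```

```text
pics
scene {'fx': 424.376982087739, 'fy': 424.376982087739, 'cx': 259.73617901103563, 'cy': 186.9282719605744, 'R': array([[ 0.57303616,  0.81952261, -0.00350008],
       [ 0.68664327, -0.48244541, -0.54384506],
       [-0.44738192,  0.30923957, -0.83917835]]), 't': array([-0.33370858, -0.31823411,  1.1372575 ])}
top {'fx': 399.24467370195725, 'fy': 399.24467370195725, 'cx': 261.7402634656694, 'cy': 185.89404557507888, 'R': array([[-0.00819114, -0.99985825, -0.0147103 ],
       [-0.98897565,  0.01027532, -0.14772132],
       [ 0.14785154,  0.01333813, -0.98891962]]), 't': array([0.02695021, 0.58060175, 0.73698936])}
{'time': 0.1, 'q': array([-1.41482854e+00,  4.86911474e-02,  9.77403277e-02,  1.62199256e+00,
       -1.70285393e-05,  1.44298391e+00]), 'qd': array([-4.12218195e-04, -1.80969275e-03,  2.66437099e-03,  1.00202060e-03,
        3.23322119e-04, -4.05338714e-05]), 'joint_torque': array([ 2.91286808e-03, -3.39849079e+01,  3.20936465e+01,  1.57494337e-02,
       -1.39775930e-04,  6.07750351e-06]), 'eef_pos': array([ 0.14688872, -0.50349378,  0.24721954]), 'tcp_rot': array([ 9.89949905e-01,  1.41414401e-01, -2.36256811e-05, -1.07329985e-03]), 'force': array([0.88474991, 0.27441685, 1.0369578 ]), 'torque': array([-0.01047908,  0.02778696, -0.04903232]), 'grip_force': 0.0, 'width': 1.0033129124606144}
```

View pics/scene0.png

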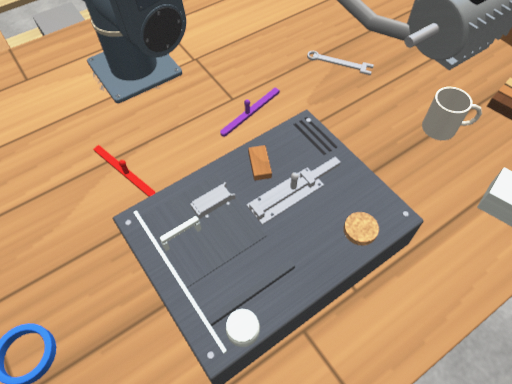

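View pics/top0.png

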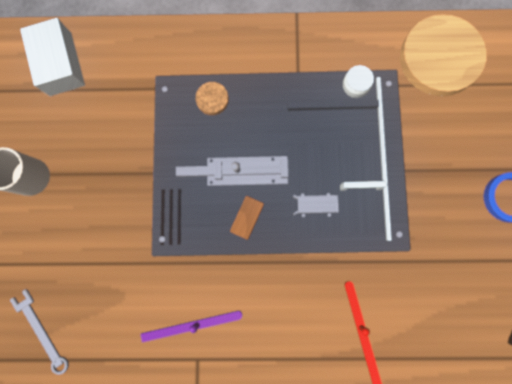

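Top view: the steel bolt's knob is at about (236,168), the keeper at (318,204) and the handle bar at (342–385,185). Candidates for the bolt are the steel bar (236,168), the purple bar (190,326) and the red bar (363,330). The purple and red ones are look-alikes on the bench, so I choose the steel one. I'll check that with one close crop of each view.

```bash
python3 - <<'E'
import cv2
a=cv2.imread("pics/top0.png")[60:260,145:415]; cv2.imwrite("pics/topc.png",cv2.resize(a,None,fx=2.95,fy=2.95,interpolation=cv2.INTER_CUBIC))
a=cv2.imread("pics/scene0.png")[110:260,150:350]; cv2.imwrite("pics/scenec.png",cv2.resize(a,None,fx=4,fy=4,interpolation=cv2.INTER_CUBIC))
E
```

```text
(no output)
```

View pics/topc.png

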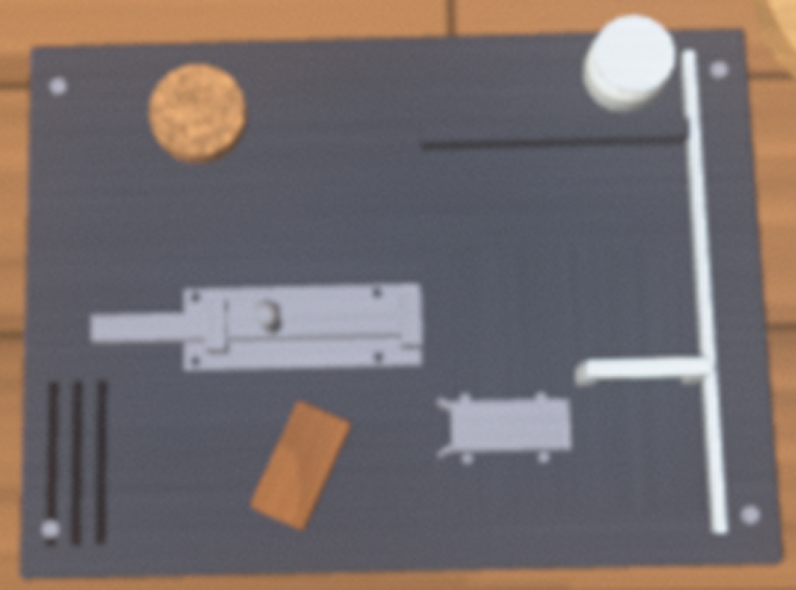

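View pics/scenec.png

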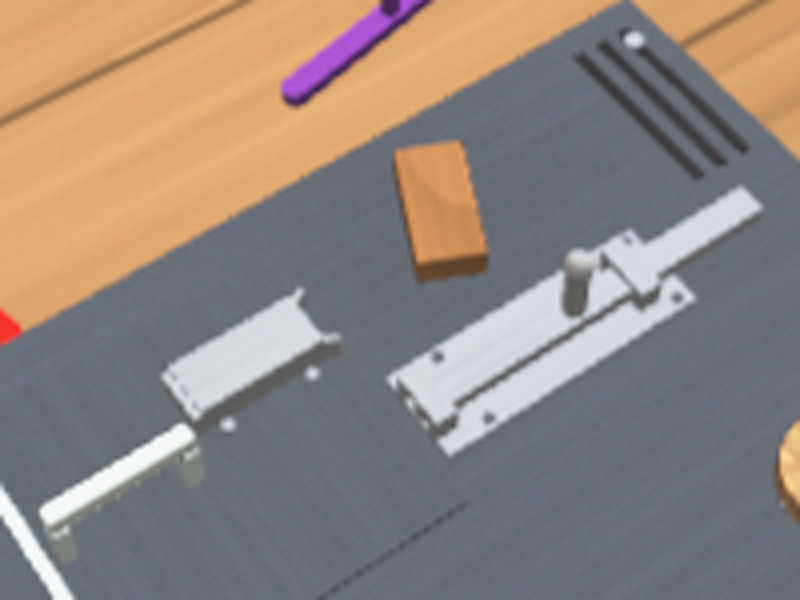

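The crops confirm the choice: the steel bar with its knob sits in the guide with two straps on the box, while the purple and red bars lie on the bench. Next I'll triangulate the handle ends, knob and keeper, and fit the box from its corners.

```bash
cat > h.py <<'E'
import numpy as np, cv2
from station import *
def P(c): return np.array([[c["fx"],0,c["cx"]],[0,c["fy"],c["cy"]],[0,0,1]])@np.c_[c["R"],c["t"]]
T,S=camera_params("top"),camera_params("scene")
ft=lambda p:(np.array(p)+.5)/2.95-.5+[145,60]
fs=lambda p:(np.array(p)+.5)/4-.5+[150,110]
def tri(a,b):
    X=cv2.triangulatePoints(P(T),P(S),np.array(a,float),np.array(b,float)).ravel(); X=X[:3]/X[3]
    e=[np.linalg.norm((lambda q:q[:2]/q[2])(P(c)@np.r_[X,1])-p) for c,p in((T,a),(S,b))]
    return X,e
def onz(c,p,z):
    d=c["R"].T@np.array([(p[0]-c["cx"])/c["fx"],(p[1]-c["cy"])/c["fy"],1]); C=-c["R"].T@c["t"]
    return C+d*(z-C[2])/d[2]
E
python3 - <<'E'
from h import *
np.set_printoptions(precision=4,suppress=True)
for n,a,b in [("barL",(583,368),(190,432)),("barR",(708,366),(45,515)),("knobtop",(264,308),(577,258)),
  ("keeper far-right corner +x",(571,400),(203,413)),("keeper corner -x",(571,450),(165,377)),("boltend",(91,329),(752,198)),
  ("plate +x -y",(422,285),(450,455)),("plate +x +y",(183,290),(694,295))]:
    X,e=tri(ft(a),fs(b)); print(n,X,np.round(e,2))
c=[ft(p) for p in((745,29),(34,47),(22,577),(782,561))]
m=np.array([(.19,-.21),(.19,.25),(-.15,.25),(-.15,-.21)])
w=np.array([onz(T,p,.1)[:2] for p in c]); print(w)
ws=np.array([onz(S,p,.1)[:2] for p in((421,221),(306,113),(118,220))]);print(ws)
def fit(m,w):
    A,B=m-m.mean(0),w-w.mean(0); H=A.T@B; y=np.arctan2(H[0,1]-H[1,0],H[0,0]+H[1,1])
    R=np.array([[np.cos(y),-np.sin(y)],[np.sin(y),np.cos(y)]]); t=w.mean(0)-R@m.mean(0); return y,t,w-(m@R.T+t)
print(fit(m,w)); print(fit(m[[1,2]],ws[1:])); print(fit(m[[1,2,3]],ws[[0,1,2]]))
E
```

```text
barL [ 0.567  -0.1186  0.139 ] [0.83 0.74]
barR [ 0.5674 -0.1891  0.1417] [0.3  0.27]
knobtop [0.6002 0.0644 0.1581] [1.12 0.94]
keeper far-right corner +x [ 0.5522 -0.1098  0.1247] [1.66 1.45]
keeper corner -x [ 0.5225 -0.1116  0.1169] [0.67 0.58]
boltend [0.5983 0.1746 0.115 ] [0.01 0.  ]
plate +x -y [ 0.6256 -0.0258  0.1074] [0.64 0.58]
plate +x +y [0.623  0.1194 0.1081] [0.38 0.32]
[[ 0.7913 -0.2362]
 [ 0.7859  0.2193]
 [ 0.4501  0.2161]
 [ 0.4559 -0.2387]]
[[ 0.7843  0.2159]
 [ 0.4578  0.209 ]
 [ 0.4664 -0.2333]]
(np.float64(0.010972913176287518), array([ 0.601 , -0.0301]), array([[-0.002 ,  0.0018],
       [-0.0024, -0.0027],
       [ 0.0018, -0.0022],
       [ 0.0026,  0.0031]]))
(np.float64(1.5901877515384846), array([ 0.7125, -0.0273]), array([[-0.001 ,  0.0512],
       [ 0.001 , -0.0512]]))
(np.float64(0.020348382235657648), array([ 0.6081, -0.0321]), array([[-0.0087, -0.0059],
       [ 0.0047, -0.0059],
       [ 0.004 ,  0.0117]]))
```

Measurements:
- **Box:** origin about (0.601, -0.030), yaw 0.6°.
- **Handle bar:** centre (0.567, -0.154), top z 0.140, length 70 mm, as specified.
- **Knob:** (0.600, 0.064).
- **Hatch:** about 65 mm open.
- **Bolt tip:** about 17 mm short of the keeper.

All of these fit the text. I'll shut the fingers and go above a spot behind the handle bar.

Request:
carry_out(grip=-1, moves=[{"linear": [0,0,0],"twist": 5.2},{"linear": [0,0,0],"twist": 5.2},{"linear": [0,0,0],"twist": 5.2},{"linear": [0.0255,-0.023,0],"twist": 0},{"linear": [0.0255,-0.023,0],"twist": 0},{"linear": [0.0255,-0.023,0],"twist": 0},{"linear": [0.0255,-0.023,0],"twist": 0},{"linear": [0.0255,-0.023,0],"twist": 0},{"linear": [0.0255,-0.023,0],"twist": 0},{"linear": [0.0255,-0.023,0],"twist": 0},{"linear": [0.0255,-0.023,0],"twist": 0},{"linear": [0.0255,-0.023,0],"twist": 0},{"linear": [0.0255,-0.023,0],"twist": 0},{"linear": [0.0255,-0.023,0],"twist": 0},{"linear": [0.0255,-0.023,0],"twist": 0},{"linear": [0.0255,-0.023,0],"twist": 0},{"linear": [0.0255,-0.023,0],"twist": 0},{"linear": [0.0255,-0.023,0],"twist": 0}])

```text
time: 1.6
eef_pos: [0.5263, -0.153, 0.2477]
tcp_rot: [1.0, 0.006, -0.0, -0.0]
force: [-0.0, 0.1, -0.1]
width: 0.004
grip_force: 0.0
```

Request:
carry_out(moves=[{"linear": [0,0,0.02],"twist": 0},{"linear": [0,0,0.02],"twist": 0},{"linear": [0,0,0.02],"twist": 0},{"linear": [0,0,0.02],"twist": 0},{"linear": [0,0,0.015],"twist": 0},{"linear": [0,0,0.0125],"twist": 0},{"linear": [0,0,0],"twist": 0}])

```text
time: 2.18
eef_pos: [0.5232, -0.1536, 0.1368]
tcp_rot: [1.0, 0.006, -0.003, -0.001]
force: [-0.6, 1.5, 0.4]
width: 0.002
grip_force: 0.0
```

```bash
python3 - <<'E'
from h import *
a=read_camera("scene")[110:300,90:350]; cv2.imwrite("pics/s2.png",cv2.resize(a,None,fx=3,fy=3,interpolation=cv2.INTER_CUBIC))
E
```

```text
(no output)
```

View pics/s2.png

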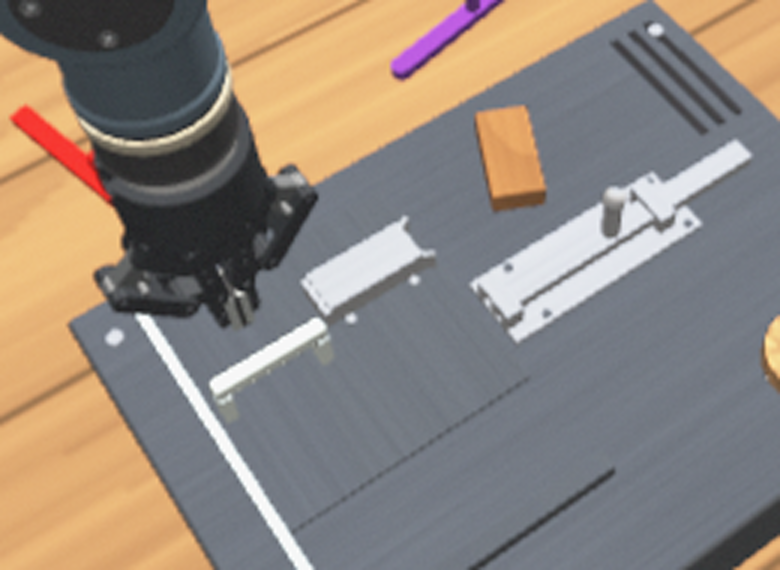

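The picture shows the shut fingertips at (238,315), behind the middle of the handle bar (268,357) and clear of the keeper. I'll push along box +x.

Request:
carry_out(moves=[{"linear": [0.008,0,0],"twist": 0},{"linear": [0.008,0,0],"twist": 0},{"linear": [0.005,0,0],"twist": 0},{"linear": [0.005,0,0],"twist": 0},{"linear": [0.005,0,0],"twist": 0},{"linear": [0.005,0,0],"twist": 0},{"linear": [0.005,0,0],"twist": 0},{"linear": [0.005,0,0],"twist": 0},{"linear": [0.005,0,0],"twist": 0},{"linear": [0.005,0,0],"twist": 0}])

```text
time: 3.07
eef_pos: [0.5818, -0.1541, 0.1408]
tcp_rot: [1.0, 0.006, -0.0, 0.0]
force: [-4.9, -0.7, 4.6]
width: -0.002
grip_force: 2.2
```

Request:
carry_out(moves=[{"linear": [0.005,0,0],"twist": 0},{"linear": [0.005,0,0],"twist": 0},{"linear": [0.005,0,0],"twist": 0},{"linear": [0.004,0,0],"twist": 0},{"linear": [0.003,0,0],"twist": 0},{"linear": [0.002,0,0],"twist": 0}])

```text
time: 3.57
eef_pos: [0.606, -0.1537, 0.1407]
tcp_rot: [1.0, 0.006, 0.0, 0.0]
force: [-4.6, -1.4, 3.1]
width: 0.004
grip_force: 2.1
```

Request:
carry_out(moves=[{"linear": [0.002,0,0],"twist": 0},{"linear": [0.002,0,0],"twist": 0},{"linear": [0.001,0,0],"twist": 0},{"linear": [0,0,0],"twist": 0}])

```text
time: 3.9
eef_pos: [0.6108, -0.1537, 0.1407]
tcp_rot: [1.0, 0.006, 0.0, -0.0]
force: [-3.2, -0.5, 1.8]
width: 0.001
grip_force: 1.5
```

Request:
carry_out(moves=[{"linear": [0.002,0,0],"twist": 0},{"linear": [0.002,0,0],"twist": 0},{"linear": [0,0,0],"twist": 0}])

```text
time: 4.15
eef_pos: [0.6148, -0.1535, 0.1406]
tcp_rot: [1.0, 0.006, 0.0, -0.0]
force: [-3.1, -0.9, 2.4]
width: -0.001
grip_force: 1.5
```

Request:
carry_out(moves=[{"linear": [0.002,0,0],"twist": 0},{"linear": [0.002,0,0],"twist": 0},{"linear": [0,0,0],"twist": 0}])

```text
time: 4.4
eef_pos: [0.6164, -0.1535, 0.1406]
tcp_rot: [1.0, 0.006, -0.003, 0.0]
force: [-9.4, -1.0, 4.1]
width: -0.001
grip_force: 4.5
```

Request:
carry_out(moves=[{"linear": [0.001,0,0],"twist": 0},{"linear": [0.001,0,0],"twist": 0},{"linear": [0,0,0],"twist": 0},{"linear": [0,0,0],"twist": 0}])

```text
time: 4.73
eef_pos: [0.6165, -0.1535, 0.1406]
tcp_rot: [1.0, 0.005, -0.005, 0.0]
force: [-13.4, -0.5, 6.3]
width: 0.002
grip_force: 6.7
```

The hatch is on its end stop: the force climbs at about 2 N/mm at x 0.6165, where 0.616 was predicted. Next I'll back off, lift, and turn so that a finger side faces the knob.

Request:
carry_out(moves=[{"linear": [-0.015,0,0],"twist": 0},{"linear": [-0.015,0,0],"twist": 0},{"linear": [0,0,-0.02],"twist": 0},{"linear": [0,0,-0.02],"twist": 0},{"linear": [0,0,-0.02],"twist": 0},{"linear": [0,0,0],"twist": -6.9},{"linear": [0,0,0],"twist": -6.9},{"linear": [0,0,0],"twist": -6.9},{"linear": [0,0,0],"twist": -6.9},{"linear": [0,0,0],"twist": -6.9},{"linear": [0,0,0],"twist": -6.9},{"linear": [0,0,0],"twist": -6.9},{"linear": [0,0,0],"twist": -6.9},{"linear": [0,0,0],"twist": -6.9},{"linear": [0,0,0],"twist": -6.9},{"linear": [0,0,0],"twist": -7.0},{"linear": [0,0,0],"twist": -7.0},{"linear": [0,0,0],"twist": -7.0}])

```text
time: 6.23
eef_pos: [0.5921, -0.1533, 0.2007]
tcp_rot: [0.701, 0.714, 0.002, 0.001]
force: [0.6, -0.1, 0.3]
width: -0.0
grip_force: 0.0
```

Request:
carry_out(moves=[{"linear": [0.03,0.0018,0],"twist": 0},{"linear": [0.03,0.0018,0],"twist": 0},{"linear": [0.03,0.0018,0],"twist": 0},{"linear": [0.03,0.0018,0],"twist": 0},{"linear": [0.03,0.0018,0],"twist": 0},{"linear": [0.03,0.0018,0],"twist": 0},{"linear": [0.03,0.0018,0],"twist": 0},{"linear": [0.03,0.0018,0],"twist": 0},{"linear": [0.028,0.0018,0],"twist": 0},{"linear": [0,0,0],"twist": 0}])

```text
time: 7.07
eef_pos: [0.6044, 0.1207, 0.2006]
tcp_rot: [0.701, 0.713, 0.003, -0.001]
force: [-0.4, -0.8, 0.3]
width: -0.002
grip_force: 0.0
```

```bash
python3 - <<'E'
from h import *
a=read_camera("scene")[70:260,150:400]; cv2.imwrite("pics/s3.png",cv2.resize(a,None,fx=3,fy=3,interpolation=cv2.INTER_CUBIC))
print(sense()["eef_pos"],sense()["q"])
E
```

```text
[0.60441498 0.11805263 0.20057493] [0.08288251 0.27920328 0.26454165 1.55389348 0.00237776 1.63720257]
```

View pics/s3.png

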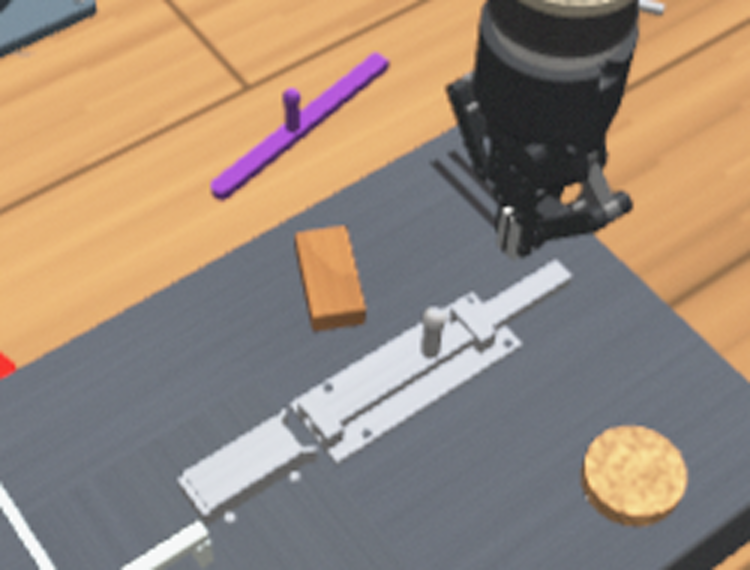

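The picture shows the keeper (245,460) now in line with the bolt guide, and the fingertips (510,235) behind and above the knob (432,330). I'll descend behind the knob.

Request:
carry_out(moves=[{"linear": [0,-0.004,0.01],"twist": 0},{"linear": [0,0,0.015],"twist": 0},{"linear": [0,0,0.015],"twist": 0},{"linear": [0,0,0.008],"twist": 0},{"linear": [0,0,0.005],"twist": 0},{"linear": [0,0,0.003],"twist": 0},{"linear": [0,0,0],"twist": 0},{"linear": [0,0,0],"twist": 0}])

```text
time: 7.78
eef_pos: [0.6001, 0.1141, 0.1455]
tcp_rot: [0.703, 0.711, 0.001, 0.0]
force: [-0.2, -0.6, 0.7]
width: 0.003
grip_force: 0.0
```

Request:
carry_out(moves=[{"linear": [-0.008,0,0],"twist": 0},{"linear": [-0.007,0,0],"twist": 0},{"linear": [-0.005,0,0],"twist": 0},{"linear": [-0.005,0,0],"twist": 0},{"linear": [-0.004,0,0],"twist": 0},{"linear": [-0.003,0,0],"twist": 0},{"linear": [0,0,0],"twist": 0}])

```text
time: 8.37
eef_pos: [0.6001, 0.0817, 0.145]
tcp_rot: [0.703, 0.711, 0.0, -0.0]
force: [1.6, -0.5, 1.1]
width: 0.004
grip_force: 0.0
```

Request:
carry_out(moves=[{"linear": [-0.002,0,0],"twist": 0},{"linear": [-0.002,0,0],"twist": 0},{"linear": [-0.002,0,0],"twist": 0},{"linear": [-0.002,0,0],"twist": 0},{"linear": [-0.002,0,0],"twist": 0},{"linear": [-0.002,0,0],"twist": 0},{"linear": [0,0,0],"twist": 0}])

```text
time: 8.95
eef_pos: [0.6002, 0.0699, 0.1449]
tcp_rot: [0.703, 0.711, -0.0, 0.0]
force: [-0.6, 1.5, 1.9]
width: -0.001
grip_force: 0.9
```

```bash
python3 - <<'E'
from h import *
a=read_camera("scene")[130:260,190:350]; cv2.imwrite("pics/s4.png",cv2.resize(a,None,fx=4,fy=4,interpolation=cv2.INTER_CUBIC))
E
```

```text
(no output)
```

View pics/s4.png

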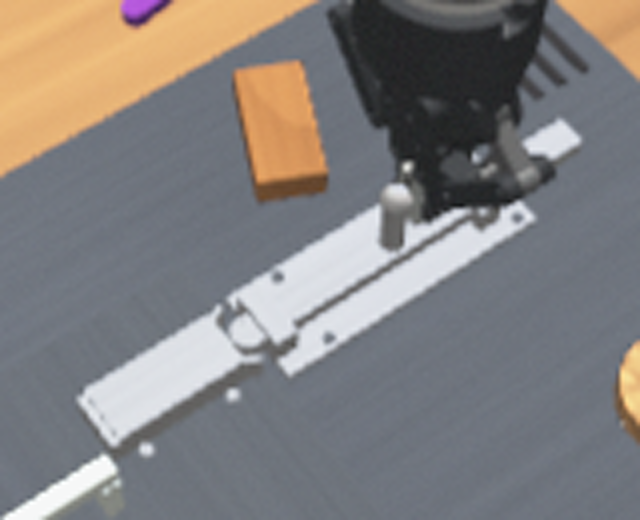

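The fingers are pushing the knob (395,210), and the bolt's tip (245,330) has left the front strap, in line with the keeper's mouth. I'll push on gently.

Request:
carry_out(moves=[{"linear": [-0.002,0,0],"twist": 0},{"linear": [-0.002,0,0],"twist": 0},{"linear": [-0.002,0,0],"twist": 0},{"linear": [-0.002,0,0],"twist": 0},{"linear": [-0.001,0,0],"twist": 0},{"linear": [0,0,0],"twist": 0}])

```text
time: 9.5
eef_pos: [0.6003, 0.0609, 0.1449]
tcp_rot: [0.703, 0.711, -0.0, 0.0]
force: [1.1, 1.5, 2.3]
width: -0.007
grip_force: 1.1
```

Request:
carry_out(moves=[{"linear": [-0.0015,0,0],"twist": 0},{"linear": [-0.0015,0,0],"twist": 0},{"linear": [-0.0015,0,0],"twist": 0},{"linear": [-0.0015,0,0],"twist": 0},{"linear": [-0.001,0,0],"twist": 0},{"linear": [0,0,0],"twist": 0}])

```text
time: 10.0
eef_pos: [0.6003, 0.054, 0.1449]
tcp_rot: [0.703, 0.711, -0.0, 0.0]
force: [-0.2, 3.2, 2.2]
width: -0.0
grip_force: 1.4
```

Request:
carry_out(moves=[{"linear": [-0.001,0,0],"twist": 0},{"linear": [-0.001,0,0],"twist": 0},{"linear": [-0.001,0,0],"twist": 0},{"linear": [0,0,0],"twist": 0}])

```text
time: 10.33
eef_pos: [0.6004, 0.0511, 0.1449]
tcp_rot: [0.703, 0.711, 0.0, 0.0]
force: [-0.7, 3.1, 2.0]
width: -0.001
grip_force: 1.5
```

Request:
carry_out(moves=[{"linear": [-0.001,0,0],"twist": 0},{"linear": [-0.001,0,0],"twist": 0},{"linear": [-0.001,0,0],"twist": 0},{"linear": [0,0,0],"twist": 0}])

```text
time: 10.67
eef_pos: [0.6004, 0.048, 0.1449]
tcp_rot: [0.703, 0.711, -0.0, 0.0]
force: [-0.2, 3.2, 2.1]
width: -0.003
grip_force: 1.6
```

Request:
carry_out(moves=[{"linear": [-0.001,0,0],"twist": 0},{"linear": [-0.001,0,0],"twist": 0},{"linear": [-0.001,0,0],"twist": 0},{"linear": [0,0,0],"twist": 0}])

```text
time: 11.0
eef_pos: [0.6004, 0.045, 0.1449]
tcp_rot: [0.703, 0.711, -0.0, 0.0]
force: [-0.1, 4.0, 3.8]
width: -0.0
grip_force: 1.7
```

Request:
carry_out(moves=[{"linear": [-0.001,0,0],"twist": 0},{"linear": [-0.001,0,0],"twist": 0},{"linear": [0,0,0],"twist": 0}])

```text
time: 11.25
eef_pos: [0.6004, 0.0431, 0.1449]
tcp_rot: [0.703, 0.711, -0.0, 0.0]
force: [-0.1, 4.3, 2.7]
width: -0.001
grip_force: 1.8
```

Request:
carry_out(moves=[{"linear": [-0.001,0,0],"twist": 0},{"linear": [-0.001,0,0],"twist": 0},{"linear": [0,0,0],"twist": 0}])

```text
time: 11.5
eef_pos: [0.6005, 0.0411, 0.1449]
tcp_rot: [0.703, 0.711, -0.0, 0.0]
force: [-0.2, 4.3, 3.5]
width: -0.001
grip_force: 1.8
```

Request:
carry_out(moves=[{"linear": [-0.001,0,0],"twist": 0},{"linear": [-0.001,0,0],"twist": 0},{"linear": [0,0,0],"twist": 0}])

```text
time: 11.75
eef_pos: [0.6005, 0.0391, 0.1449]
tcp_rot: [0.703, 0.711, -0.0, 0.0]
force: [-0.2, 4.2, 3.4]
width: -0.001
grip_force: 1.9
```

Request:
carry_out(moves=[{"linear": [-0.001,0,0],"twist": 0},{"linear": [-0.001,0,0],"twist": 0},{"linear": [-0.001,0,0],"twist": 0},{"linear": [0,0,0],"twist": 0}])

```text
time: 12.08
eef_pos: [0.6005, 0.036, 0.1449]
tcp_rot: [0.703, 0.711, -0.0, 0.0]
force: [0.4, 4.5, 3.5]
width: 0.008
grip_force: 1.9
```

Request:
carry_out(moves=[{"linear": [-0.001,0,0],"twist": 0},{"linear": [-0.001,0,0],"twist": 0},{"linear": [-0.001,0,0],"twist": 0},{"linear": [0,0,0],"twist": 0}])

```text
time: 12.42
eef_pos: [0.6006, 0.033, 0.1449]
tcp_rot: [0.703, 0.711, -0.0, 0.0]
force: [0.3, 4.0, 3.9]
width: -0.001
grip_force: 2.0
```

Request:
carry_out(moves=[{"linear": [-0.001,0,0],"twist": 0},{"linear": [-0.001,0,0],"twist": 0},{"linear": [-0.001,0,0],"twist": 0},{"linear": [0,0,0],"twist": 0}])

```text
time: 12.75
eef_pos: [0.6006, 0.03, 0.1448]
tcp_rot: [0.703, 0.711, -0.0, 0.0]
force: [-0.5, 3.4, 2.6]
width: 0.001
grip_force: 2.0
```

Request:
carry_out(moves=[{"linear": [-0.001,0,0],"twist": 0},{"linear": [-0.001,0,0],"twist": 0},{"linear": [-0.001,0,0],"twist": 0},{"linear": [0,0,0],"twist": 0}])

```text
time: 13.08
eef_pos: [0.6006, 0.027, 0.1448]
tcp_rot: [0.703, 0.711, -0.0, 0.0]
force: [0.4, 4.6, 3.7]
width: -0.0
grip_force: 2.0
```

Request:
carry_out(moves=[{"linear": [-0.001,0,0],"twist": 0},{"linear": [-0.001,0,0],"twist": 0},{"linear": [-0.001,0,0],"twist": 0},{"linear": [0,0,0],"twist": 0}])

```text
time: 13.42
eef_pos: [0.6006, 0.024, 0.1448]
tcp_rot: [0.703, 0.711, -0.0, 0.0]
force: [0.0, 4.4, 3.7]
width: 0.003
grip_force: 2.0
```

Request:
carry_out(moves=[{"linear": [-0.001,0,0],"twist": 0},{"linear": [-0.001,0,0],"twist": 0},{"linear": [-0.001,0,0],"twist": 0},{"linear": [0,0,0],"twist": 0}])

```text
time: 13.75
eef_pos: [0.6007, 0.021, 0.1448]
tcp_rot: [0.703, 0.711, -0.0, 0.0]
force: [-0.8, 4.1, 3.0]
width: 0.002
grip_force: 1.9
```

Request:
carry_out(moves=[{"linear": [-0.001,0,0],"twist": 0},{"linear": [-0.001,0,0],"twist": 0},{"linear": [-0.001,0,0],"twist": 0},{"linear": [0,0,0],"twist": 0}])

```text
time: 14.08
eef_pos: [0.6007, 0.018, 0.1448]
tcp_rot: [0.703, 0.711, -0.0, 0.0]
force: [0.3, 3.2, 2.9]
width: 0.001
grip_force: 1.9
```

Request:
carry_out(moves=[{"linear": [-0.001,0,0],"twist": 0},{"linear": [-0.001,0,0],"twist": 0},{"linear": [-0.001,0,0],"twist": 0},{"linear": [0,0,0],"twist": 0}])

```text
time: 14.42
eef_pos: [0.6007, 0.0156, 0.1448]
tcp_rot: [0.703, 0.711, 0.0, -0.0]
force: [-0.5, 5.3, 4.0]
width: -0.001
grip_force: 2.7
```

It lags the command and the force jumps, so the stop is felt. I'll lean lightly in small steps.

Request:
carry_out(moves=[{"linear": [-0.0005,0,0],"twist": 0},{"linear": [-0.0005,0,0],"twist": 0},{"linear": [-0.0005,0,0],"twist": 0},{"linear": [0,0,0],"twist": 0},{"linear": [0,0,0],"twist": 0}])

```text
time: 14.83
eef_pos: [0.6007, 0.0155, 0.1448]
tcp_rot: [0.703, 0.712, 0.001, -0.001]
force: [0.2, 8.5, 4.0]
width: -0.001
grip_force: 4.0
```

Request:
carry_out(moves=[{"linear": [-0.0004,0,0],"twist": 0},{"linear": [-0.0003,0,0],"twist": 0},{"linear": [0,0,0],"twist": 0},{"linear": [0,0,0],"twist": 0},{"linear": [0,0,0],"twist": 0},{"linear": [0,0,0],"twist": 0},{"linear": [0,0,0],"twist": 0},{"linear": [0,0,0],"twist": 0},{"linear": [0,0,0],"twist": 0}])

```text
time: 15.58
eef_pos: [0.6007, 0.0154, 0.1448]
tcp_rot: [0.702, 0.712, 0.002, -0.002]
force: [-0.0, 9.3, 2.9]
width: -0.001
grip_force: 4.6
```

Home: the position is stuck at y 0.0154 with a steady 9 N. I'll back off along the bolt and lift clear.

Request:
carry_out(moves=[{"linear": [0.002,0,0],"twist": 0},{"linear": [0.003,0,0],"twist": 0},{"linear": [0.005,0,0],"twist": 0},{"linear": [0.01,0,0],"twist": 0},{"linear": [0.01,0,0],"twist": 0},{"linear": [0,0,-0.015],"twist": 0},{"linear": [0,0,-0.03],"twist": 0},{"linear": [0,0,-0.03],"twist": 0},{"linear": [0.03,0,-0.02],"twist": 0},{"linear": [0.03,0,0],"twist": 0},{"linear": [0.03,0,0],"twist": 0},{"linear": [0,0,0],"twist": 0}])

```text
time: 16.58
eef_pos: [0.599, 0.1386, 0.2403]
tcp_rot: [0.701, 0.713, 0.001, -0.001]
force: [-0.1, -0.4, -0.6]
width: 0.003
grip_force: 0.0
```

```bash
python3 - <<'E'
from h import *
a=read_camera("scene")[100:375,100:430]; cv2.imwrite("pics/s5.png",cv2.resize(a,None,fx=2.1,fy=2.1,interpolation=cv2.INTER_CUBIC))
E
```

```text
(no output)
```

View pics/s5.png

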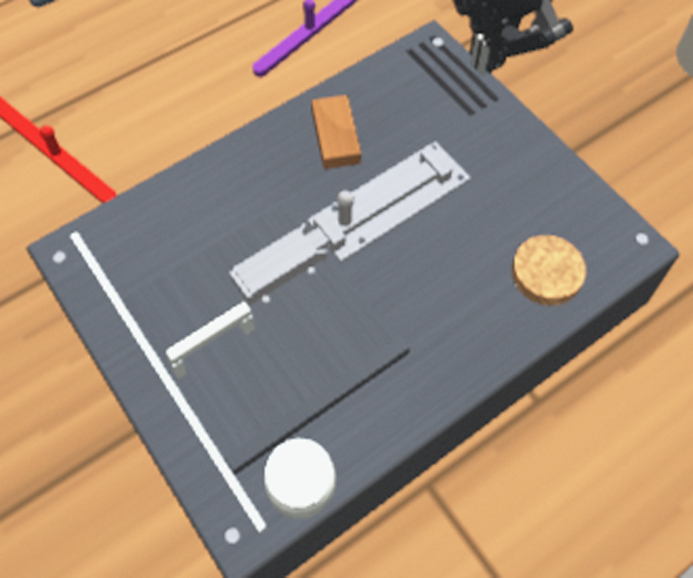

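The picture shows the hatch against its end strip (seam 235–408, 350–470) and the bolt in the keeper, with the knob at (345,205). The tin, offcut and wheel have not moved, and the arm is clear.

```bash
python3 -c "
from station import *
print(job_done())"
```

```text
the job is handed in; nothing more can be done
None
```

I handed the job in, with no verdict returned: the hatch is shut on its end stop, the bolt was felt home on the keeper's stop at a steady 9 N or so and left there, and the loose things on the box look undisturbed.

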